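# Roll the cheese up its chute and shut the keeper

## Task

Push the small round cheese with the fingertips so that it rolls up the sloped wooden chute, over the low ridge near the top, and stays behind the ridge at the end board when let go; it must not be lifted out of the chute. Then push the wooden keeper bar round until it lies straight across the chute behind the cheese, up to its stop peg. Leave the other things on the worktop where they stand.

Things in the scene. Friction and masses are not known exactly. Their poses are not given: they have to be found in the camera images.
- cheese_center (a point): centre of the small whole cheese: grey round wheel, 96 mm diameter, 60 mm thick, 0.3 to 0.6 kg, waxed smooth, standing on its rim in the chute so that it can roll along it. It starts at the low end against the lip. Its axes turn as it rolls (own z = the wheel's axle, level, across the chute).
- stop (a point): point on the chute's floor, mid-width, at the foot of the end board (the stop at the upper end; board 78 mm above the floor). x axis: up the slope along the chute, 7 degrees above level, towards the robot's right give or take 0.3 rad; y: across the chute, level, away from the robot; z: square off the floor.
- keeper (a joint): angle (rad) of the keeper, a wooden bar turning level about an upright pivot beside the chute on the robot's side. 0 = straight across the chute behind the cheese, against its stop peg (hard stop); grows as it swings down-slope; 1.57 = pointing down-slope beside the chute. Starts at 1.7 to 2.0, stays where left; under 1 N moves it. Shut it by pushing its outer, robot-side face round.
- keeper_pivot (a point): point on the keeper's pivot axis at half the bar's height. The bar is 14 mm wide, 20 mm tall (10 mm above and below this point) and reaches 108 mm from the pivot; its underside clears the chute's wall top by about 5 mm at the pivot and by more down-slope.
- keeper_end (a point): point on the keeper's centre line, 95 mm from the pivot, at half the bar's height, near its free end.
- crumb: bystander, to be left where it stands: small piece of yellow cheese, 41x56x31 mm, lying near the chute on its far side; origin at the centre of its underside
- tag_a: bystander, to be left where it stands: card on a steel puck foot, 28x70x85 mm, near the chute on its far side; origin at the centre of its underside
- pepper: bystander, to be left where it stands: spice jar with red lid, 45 mm across, 106 mm tall, near the chute's upper end on the robot's side; origin at the centre of its underside
- tape: bystander, to be left where it stands: roll of paper tape lying flat, 73 mm across, 19 mm high; origin at the centre of its underside
- honey_jar: bystander, to be left where it stands: jar, 65 mm across, 100 mm tall; origin at the centre of its underside
- mustard_jar: bystander, to be left where it stands: jar, 62 mm across, 86 mm tall; origin at the centre of its underside
- olive_jar: bystander, to be left where it stands: jar with green lid, 63 mm across, 109 mm tall; origin at the centre of its underside
- sample_pot: bystander, to be left where it stands: small closed pot, 72 mm across, 71 mm tall; origin at the centre of its underside
- cheese: the same cheese as cheese_center; this origin lies on the axle at its flat face, 30 mm from the centre
- lip (a point): mid-width top of the 13 mm high, 10 mm thick lip across the chute's low end. The chute is a fixed light wooden gutter, floor 70 mm wide inside and 234 mm long from lip to end board, side walls 10 mm thick standing 24 mm above the floor.
- ridge (a point): crest, mid-width, of a low round ridge, 2.7 mm high, across the floor, 68 mm before the end board. A cheese rolled over it sits with its centre 48 to 51 mm before the end board and 48 mm off the floor and stays when let go; short of it, it rolls back to the lip. Some 3 to 12 N of push takes it over.
Mind the look-alikes: they are no part of the job. What is shaped like the cheese but purple is not meant.

How it is judged:
By the outcome, as a careful person would: the job done as asked, in the order asked, and still so for the second after the job is handed in, with the robot touching nothing.
It also fails if it takes over 54 s, if anything falls off the work surface, if the arm or the gripper's body presses on something with over 40 N, if the wrist force passes 120 N, or if a joint passes its speed limit or range.

## Robot

A 6-joint arm with a two-finger parallel gripper is mounted at the origin on a cart in front of the work surface, level with it; the furniture and walls round the work are solid. World frame = base frame: x ahead of the robot, y to its left, z up, the work surface at z = 0. Lengths are in m, angles in rad, forces in N, time in s.
With the tool pointing down it reaches from about 0.35 to 0.85 m from the base axis. Payload 8.1 kg.
Tool frame: the origin (TCP) lies at the very end of the fingers, on their centre line; the grasp point (between the pads) lies 19 mm behind it; z points along the fingers, y is the direction in which the jaws open and shut (so a half turn about z gives the same grasp; the last joint's range is limited). The gripper opens to 85 mm and grips with 20 to 120 N. Pads are 22 mm wide; open, the fingers measure 114 mm over their backs; the gripper's body (76 mm by 85 mm) begins 54 mm behind the grasp point. The pads swing forward as they close: fully open they stand 13 mm farther back than shut.
Start: joints at [-1.191, 0.13, 1.488, -0, 1.523, -0.085], TCP at [0.269, -0.536, 0.231] pointing down, gripper open.
Joint ranges: [-2.96, 2.96], [-0.89, 2.26], [0.02, 2.5], [-1.34, 4.48], [0, 2.73], [-2.66, 2.66]. Speed limits (rad/s): [2.39, 2.39, 2.79, 3.14, 3.14, 3.14].

## Interface

Orientations are given as a unit quaternion [w, x, y, z].
In Python, from workcell import arm gives the robot as it stands. The module is installed in compiled form; this text tells all that it offers.
- The arm moves only by the tool apply_moves, never from a script. Its argument "motion" is a list of rows, each an object with "offset": the shift along the tool's x, y, z in cm, a list of three; "twist": the turn, a rotation vector about the tool's x, y, z in rad, a list of three; "gripper": the opening in per cent of the stroke, from 0 (shut) to 100 (fully open). A call has 1 to 8 rows; each row shifts and turns the commanded pose from where the row before left it, along the tool's axes as they then stand; what a row does not reach is not made up. A row lasts 1/10 s, in which the tool goes at most 50 mm and 8.59 degrees, less where a joint would pass 70% of its speed; a pose out of reach is approached as far as the arm can. A call with a gripper value outside its range is refused whole. The fingers move at their own pace and stop on an object; "force" is the grip in N (left out, the last holds). Time passes only in rows, so rows that do not move let the fingers close. It gives the time, the measured TCP pose, the force and the opening at its end, in the units of the state.
- arm.get_state(): the state, without advancing time (a new reading comes with each control period).
- arm.snapshot(name): name is "scene" or "top" or "wrist"; returns the picture (400x640x3 uint8, red, green, blue); there is no depth.
- arm.get_calibration(name): a dict with "fx", "fy", "cx", "cy" (pixels), "extrinsics" (4x4, takes a point from world to camera coordinates); the wrist camera has in their place "mount" (4x4, takes a point from camera to tool coordinates, whose origin is the TCP and whose axes are the flange's). Camera axes: x right, y up, looking along -z (the intrinsics and any distortion apply to the point x, -y, -z); pixel columns grow to the right and rows downward; lengths in m; the calibration is good to about 2 mm. A picture is of the moment at which its call begins: read the wrist's pose just before it. get_calibration takes no time and is no camera call.
- arm.finish_job(): hands the job in, once; it reports no verdict.
The state is a dict: "clock": time; "joint_positions": joint angles; "dq": joint speeds; "joint_torque": joint torques, N m; "ee_pos": TCP position; "ee_rot": TCP orientation; "ft_force": force on the tool from outside, world axes, zero at the start; "wrist_torque": the same for the moment, N m; "grip_width": opening from 0.0 (shut) to 1.0 (fully open).
Only numpy, scipy, OpenCV 4.12 (cv2) and the standard library are available. Lean on these libraries where they do the work, as an engineer would, in place of code of your own. Each camera call takes 0.05 s, during which the arm holds its last target.

## Working session

There is one attempt and no reset: what is moved stays moved. The work goes in short steps, Python scripts to look and compute and a tool call to move; the robot and the scene stay as the last step left them, time stands still between calls to the robot, and variables do not carry over. Pictures are saved under pics/ and viewed, and the job is handed in when it is done.

Besides the shell and the picture viewer there is one more tool, called by a JSON object that holds its "name" and its "arguments", one argument or row to a line. apply_moves: Moves the arm, as the interface text tells. Its arguments: {"type":"object","properties":{"motion":{"type":"array"},"force":{"type":"number"}},"required":["motion"]}

```bash
mkdir -p pics
python3 - <<'E'
from workcell import arm
import cv2, numpy as np
np.set_printoptions(precision=4,suppress=True)
s=arm.get_state()
for n in ["scene","top","wrist"]:
    im=arm.snapshot(n); cv2.imwrite(f"pics/{n}0.png",im[:,:,::-1])
    c=arm.get_calibration(n); print(n,c)
print(s)
E
```

```text
scene {'fx': 412.070219429698, 'fy': 412.070219429698, 'cx': 323.2238810732699, 'cy': 191.65176161426, 'extrinsics': array([[-0.8637, -0.5035, -0.0206,  0.4876],
       [ 0.2729, -0.5016,  0.8209, -0.1933],
       [-0.4237,  0.7034,  0.5707, -1.3535],
       [ 0.    ,  0.    ,  0.    ,  1.    ]])}
top {'fx': 441.0776439962913, 'fy': 441.0776439962913, 'cx': 325.62659324495274, 'cy': 196.69734823349444, 'extrinsics': array([[-0.0086, -1.    , -0.0038,  0.0083],
       [ 0.9887, -0.0091,  0.1498, -0.5677],
       [-0.1498, -0.0025,  0.9887, -1.6031],
       [ 0.    ,  0.    ,  0.    ,  1.    ]])}
wrist {'fx': 295.0144243419432, 'fy': 295.0144243419432, 'cx': 324.65577343122834, 'cy': 199.46536810504932, 'mount': array([[-0.0018,  0.9552,  0.2959,  0.0741],
       [ 1.    ,  0.0019,  0.    ,  0.0001],
       [-0.0005,  0.2959, -0.9552, -0.1433],
       [ 0.    ,  0.    ,  0.    ,  1.    ]])}
{'clock': 0.0, 'joint_positions': array([-1.1914,  0.1311,  1.4893,  0.    ,  1.523 , -0.0854]), 'dq': array([-0.0003,  0.0005, -0.0023, -0.0012,  0.0004, -0.0018]), 'joint_torque': array([ -0.0027, -56.94  , -50.0558,  -0.0008,   0.0149,  -0.    ]), 'ee_pos': array([ 0.2688, -0.5358,  0.2302]), 'ee_rot': array([-0.0009,  0.9731,  0.2303, -0.0001]), 'ft_force': array([ 0.1979, -0.1594, -0.467 ]), 'wrist_torque': array([ 0.04  , -0.0121,  0.005 ]), 'grip_width': 1.0032423232501169}
```

View pics/scene0.png

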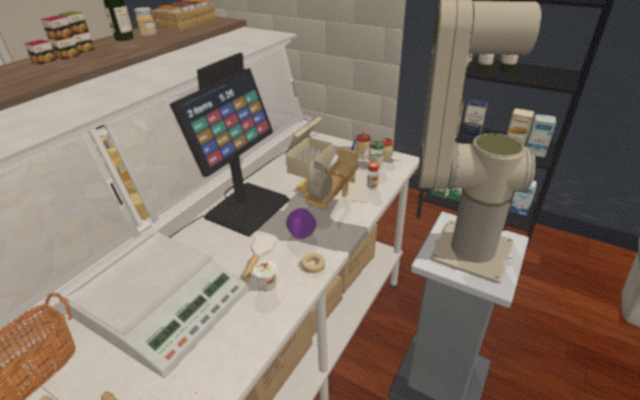

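View pics/top0.png

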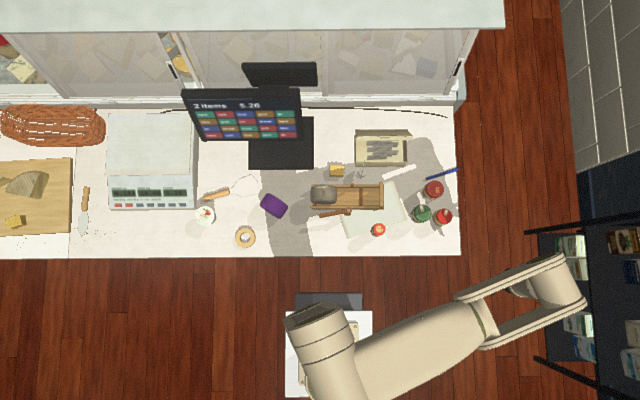

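Run:
```python
import cv2
a=cv2.imread('pics/top0.png')[120:250,230:480]; cv2.imwrite('pics/top0c.png',cv2.resize(a,None,fx=3.2,fy=3.2,interpolation=cv2.INTER_CUBIC))
a=cv2.imread('pics/scene0.png')[120:330,180:480]; cv2.imwrite('pics/scene0c.png',cv2.resize(a,None,fx=2.6,fy=2.6,interpolation=cv2.INTER_CUBIC))
```

```text
(no output)
```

View pics/top0c.png

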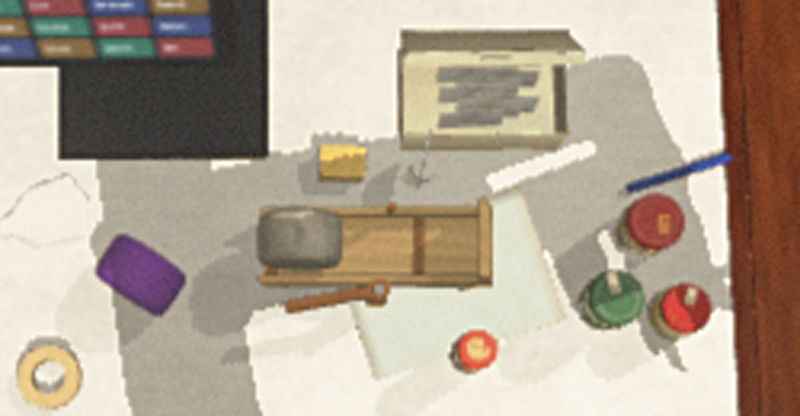

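View pics/scene0c.png

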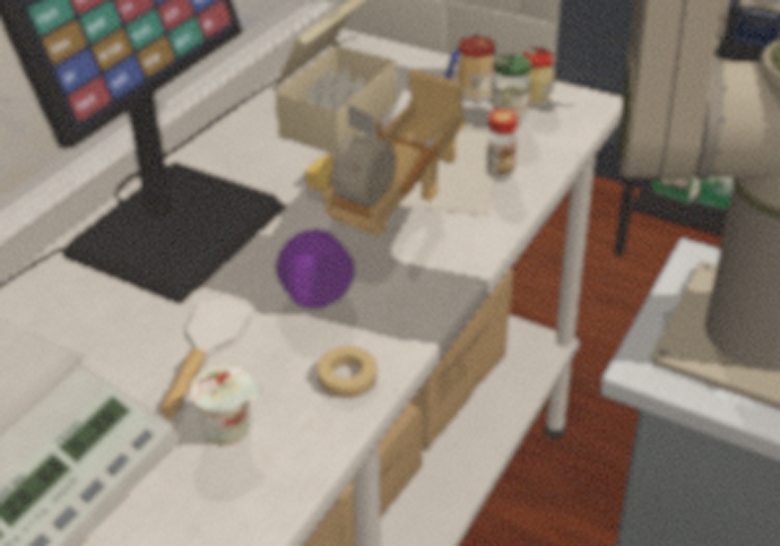

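View pics/wrist0.png

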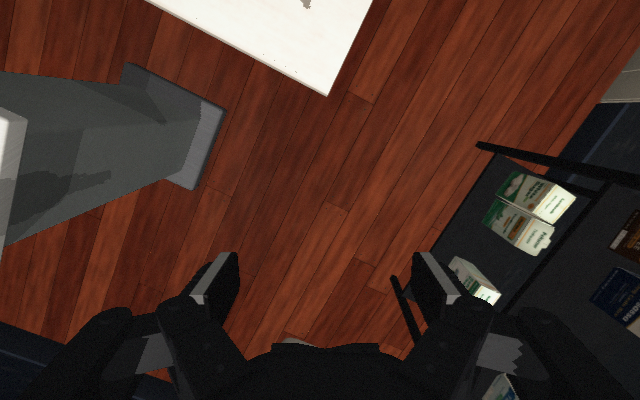

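Run:
```python
import cv2
a=cv2.imread('pics/scene0.png')[135:215,285:385]; cv2.imwrite('pics/scene0d.png',cv2.resize(a,None,fx=7,fy=7,interpolation=cv2.INTER_CUBIC))
a=cv2.imread('pics/top0.png')[175:225,300:400]; cv2.imwrite('pics/top0d.png',cv2.resize(a,None,fx=8,fy=8,interpolation=cv2.INTER_CUBIC))
```

```text
(no output)
```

View pics/scene0d.png

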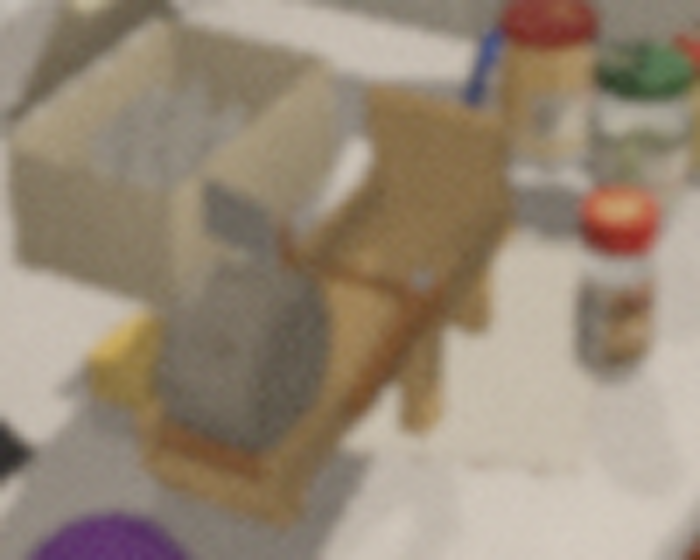

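View pics/top0d.png

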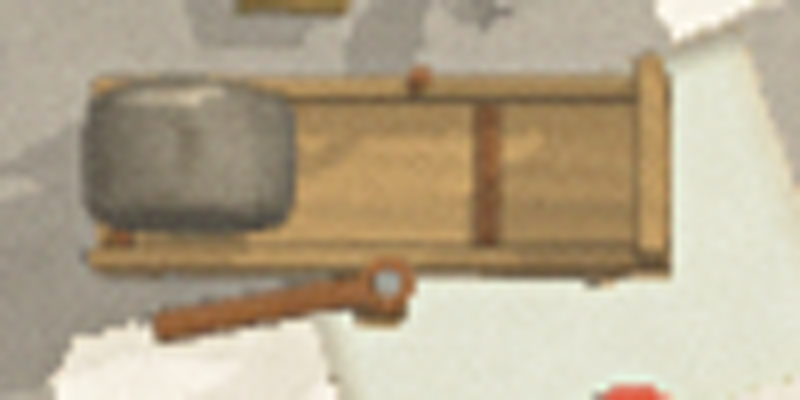

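```bash
cat > h.py <<'E'
import numpy as np, cv2
from workcell import arm
from scipy.optimize import least_squares
from scipy.spatial.transform import Rotation as R
np.set_printoptions(precision=4,suppress=True)
def proj(n,P,c=None):
    c=c or arm.get_calibration(n); P=np.atleast_2d(P); E=np.array(c['extrinsics'])
    q=P@E[:3,:3].T+E[:3,3]
    return np.c_[c['cx']+c['fx']*q[:,0]/-q[:,2], c['cy']+c['fy']*-q[:,1]/-q[:,2]]
def frame(yaw):
    # x along slope up
    p=np.radians(7); X=np.array([np.cos(yaw)*np.cos(p),np.sin(yaw)*np.cos(p),np.sin(p)])
    Y=np.array([-np.sin(yaw),np.cos(yaw),0]); return np.c_[X,Y,np.cross(X,Y)]
E
cat > fit.py <<'E'
from h import *
T=lambda u,v:(300+(u+.5)/8-.5,175+(v+.5)/8-.5); S=lambda u,v:(285+(u+.5)/7-.5,135+(v+.5)/7-.5)
w=.045
obs=[('top',(0,w,.078),T(638,58)),('top',(0,-w,.078),T(638,262)),
('top',(-.244,w,.024),T(92,80)),('top',(-.244,-w,.024),T(90,264)),
('top',(-.068,.035,.0027),T(487,103)),('top',(-.068,-.035,.0027),T(487,243)),
('scene',(0,w,.078),S(368,90)),('scene',(0,-w,.078),S(505,132)),
('scene',(-.239,.035,.013),S(163,430)),('scene',(-.239,-.035,.013),S(262,468))]
f=lambda p:np.concatenate([(proj(n,p[:3]+frame(p[3])@np.array(l))-o)[0] for n,l,o in obs])
r=least_squares(f,[.55,-.2,.06,-np.pi/2],loss='soft_l1'); print(r.x, r.x[3]+np.pi/2); print(f(r.x).reshape(-1,2))
p=r.x; F=frame(p[3])
# pivot: use height
pz=lambda q:q
def unproj(n,uv,z):
    return least_squares(lambda a:(proj(n,[a[0],a[1],z])-uv)[0],[.5,-.1]).x
print('stop',p[:3],'lip',p[:3]+F@[-.239,0,.013],'lowcheese',p[:3]+F@[-.234+.048,0,.048],'final',p[:3]+F@[-.0495,0,.048])
g=lambda q:np.concatenate([(proj('top',q)-T(387,283))[0],(proj('scene',q)-S(422,278))[0]])
q=least_squares(g,[.5,-.1,.08]); print('pivot top',q.x,q.fun,'local',F.T@(q.x-p[:3]))
z=q.x[2]
for zz in (z-.01,z-.02): 
    t=unproj('top',T(157,325),zz); d=t-q.x[:2]; print('tip',t,np.linalg.norm(d),'angle',np.arctan2(d[1],d[0]))
np.save('fit.npy',np.r_[p,q.x])
E
python3 fit.py
```

```text
[ 0.5602 -0.1925  0.0595 -1.6137] -0.042863009464537694
[[-0.6242 -0.1731]
 [-1.0413 -0.4068]
 [ 1.7489 -0.9015]
 [ 1.0589  0.0712]
 [-0.0661  0.4308]
 [-0.4915  1.6076]
 [-0.3135  0.309 ]
 [-0.2961 -0.0685]
 [-0.178  -0.3904]
 [ 1.298  -0.1633]]
stop [ 0.5602 -0.1925  0.0595] lip [0.5704 0.0461 0.0433] lowcheese [ 0.5684 -0.0022  0.0845] final [ 0.5625 -0.1376  0.1011]
pivot top [ 0.5109 -0.0763  0.0994] [-0.052  -0.1138  0.1318  0.0157] local [-0.1082 -0.0543  0.0535]
tip [0.4936 0.0269] 0.10462003574092792 angle 1.736955411934674
tip [0.4946 0.027 ] 0.1046182787257527 angle 1.726397628340879
```

{"name": "apply_moves", "arguments": {
  "motion": [
    {"offset": [0,0,-0.5],"twist": [0,0,-0.145],"gripper": 0},
    {"offset": [0,0,-0.5],"twist": [0,0,-0.145],"gripper": 0},
    {"offset": [0,0,-0.5],"twist": [0,0,-0.145],"gripper": 0},
    {"offset": [0,0,-0.5],"twist": [0,0,-0.145],"gripper": 0},
    {"offset": [0,0,-0.5],"twist": [0,0,-0.145],"gripper": 0},
    {"offset": [0,0,-0.5],"twist": [0,0,-0.145],"gripper": 0},
    {"offset": [0,0,-0.5],"twist": [0,0,-0.145],"gripper": 0},
    {"offset": [0,0,-0.5],"twist": [0,0,-0.048],"gripper": 0}
  ]
}}

```text
clock: 0.95
ee_pos: [0.2689, -0.5361, 0.271]
ee_rot: [-0.0, 0.72, 0.694, 0.0]
ft_force: [-0.0, -0.8, 0.0]
grip_width: -0.0
```

```bash
cat >> h.py <<'E'
def Rq(q): return R.from_quat(np.array(q)[[1,2,3,0]]).as_matrix()
def state():
    s=arm.get_state(); M=Rq(s['ee_rot']); 
    print('t',s['clock'],'pos',s['ee_pos'],'xyaw',np.arctan2(M[1,0],M[0,0]),'tz',M[:,2],'F',s['ft_force'],'g',s['grip_width'],'q',s['joint_positions'])
    return s,M
def togo(target):
    s,M=state(); print('offset cm',100*M.T@(np.array(target)-s['ee_pos']))
E
python3 -c "
from h import *
togo([.47,.0,.27]);togo([.568,.10,.2])"
```

```text
t 0.95 pos [ 0.2689 -0.5361  0.271 ] xyaw 1.5332774511440816 tz [-0.0003  0.0008 -1.    ] F [-0.0069 -0.7551  0.0442] g -2.23440181880895e-05 q [-1.1914  0.1174  1.4304 -0.      1.5947 -1.1539]
offset cm [54.3295 18.0869  0.1357]
t 0.95 pos [ 0.2689 -0.5361  0.271 ] xyaw 1.5332774511440816 tz [-0.0003  0.0008 -1.    ] F [-0.0069 -0.7551  0.0442] g -2.23440181880895e-05 q [-1.1914  0.1174  1.4304 -0.      1.5947 -1.1539]
offset cm [64.6847 27.5075  7.1403]
```

{"name": "apply_moves", "arguments": {
  "motion": [
    {"offset": [4.4,2.2,0],"twist": [0,0,0],"gripper": 0},
    {"offset": [4.4,2.2,0],"twist": [0,0,0],"gripper": 0},
    {"offset": [4.4,2.2,0],"twist": [0,0,0],"gripper": 0},
    {"offset": [4.4,2.2,0],"twist": [0,0,0],"gripper": 0},
    {"offset": [4.4,2.2,0],"twist": [0,0,0],"gripper": 0},
    {"offset": [4.4,2.2,0],"twist": [0,0,0],"gripper": 0},
    {"offset": [4.4,2.2,0],"twist": [0,0,0],"gripper": 0},
    {"offset": [4.4,2.2,0],"twist": [0,0,0],"gripper": 0}
  ]
}}

```text
clock: 1.75
ee_pos: [0.4604, -0.1903, 0.2712]
ee_rot: [0.0, 0.722, 0.692, 0.0]
ft_force: [0.1, -0.4, 0.2]
grip_width: -0.002
```

{"name": "apply_moves", "arguments": {
  "motion": [
    {"offset": [4.4,2.0,0],"twist": [0,0,0],"gripper": 0},
    {"offset": [4.4,2.0,0],"twist": [0,0,0],"gripper": 0},
    {"offset": [0,0,0],"twist": [0,0,0],"gripper": 0},
    {"offset": [0,0,0],"twist": [0,0,0],"gripper": 0}
  ]
}}

```text
clock: 2.15
ee_pos: [0.5038, -0.1048, 0.2709]
ee_rot: [-0.0, 0.721, 0.693, -0.0]
ft_force: [-0.7, -1.2, 0.1]
grip_width: -0.004
```

```bash
python3 -c "
from h import *
s,M=state()
im=arm.snapshot('wrist'); cv2.imwrite('pics/wrist1.png',im[:,:,::-1])
np.savez('w1.npz',M=M,p=s['ee_pos'])"
```

```text
t 2.15 pos [ 0.5038 -0.1048  0.2709] xyaw 1.5308866312310847 tz [-0.0009 -0.0001 -1.    ] F [-0.657  -1.1984  0.11  ] g -0.0035780208895352683 q [-0.3045 -0.1149  1.663  -0.0003  1.5943 -0.2646]
```

View pics/wrist1.png

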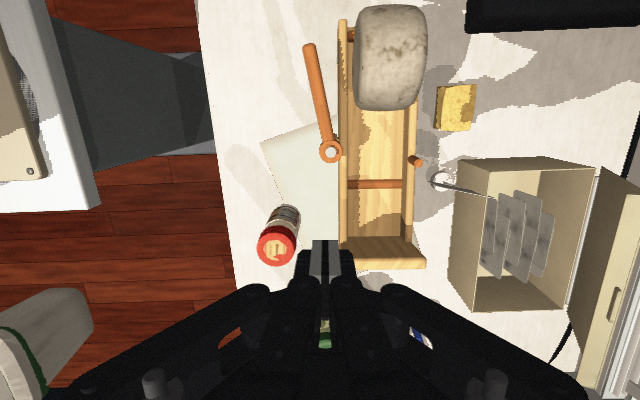

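Run:
```python
import cv2
a=cv2.imread('pics/wrist1.png')[0:280,290:450]; a=cv2.resize(a,None,fx=4,fy=4,interpolation=cv2.INTER_CUBIC)
cv2.imwrite('pics/w1a.png',a[:560]);cv2.imwrite('pics/w1b.png',a[560:])
```

```text
(no output)
```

View pics/w1a.png

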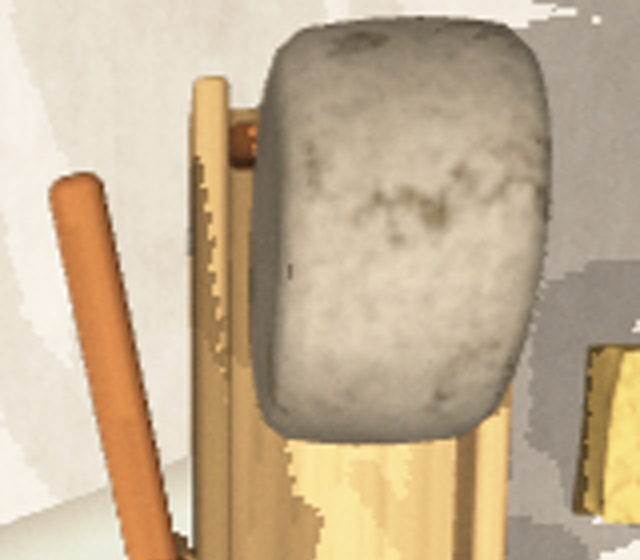

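View pics/w1b.png

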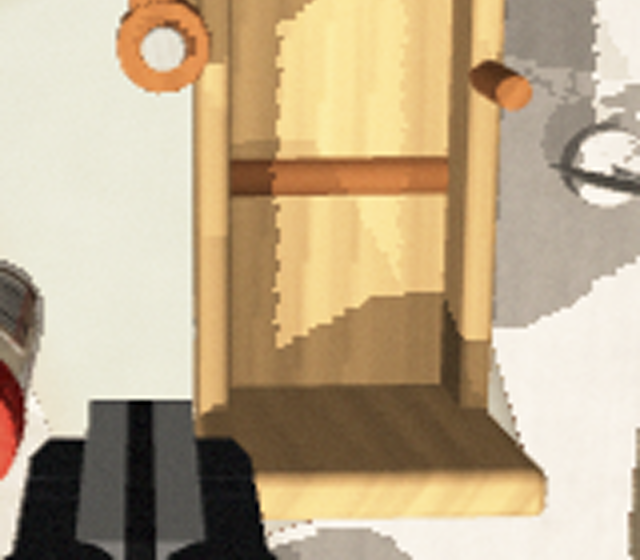

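```bash
cat > fit2.py <<'E'
from h import *
T=lambda u,v:(300+(u+.5)/8-.5,175+(v+.5)/8-.5); S=lambda u,v:(285+(u+.5)/7-.5,135+(v+.5)/7-.5)
W=lambda u,v:(290+(u+.5)/4-.5,(v+.5)/4-.5)
cs={n:arm.get_calibration(n) for n in('top','scene')}
d=np.load('w1.npz'); cw=arm.get_calibration('wrist'); A=np.eye(4);A[:3,:3]=d['M'];A[:3,3]=d['p']
cw['extrinsics']=np.linalg.inv(A@np.array(cw['mount'])); cs['wrist']=cw
w=.045
obs=[('top',(0,w,.078),T(638,58)),('top',(0,-w,.078),T(638,262)),
('top',(-.244,w,.024),T(92,80)),('top',(-.244,-w,.024),T(90,264)),
('top',(-.068,.035,.0027),T(487,103)),('top',(-.068,-.035,.0027),T(487,243)),
('scene',(0,w,.078),S(368,90)),('scene',(0,-w,.078),S(505,132)),
('scene',(-.239,.035,.013),S(163,430)),('scene',(-.239,-.035,.013),S(262,468)),
('wrist',(0,.035,0),W(442,944)),('wrist',(0,-.035,0),W(231,945)),
('wrist',(0,w,.078),W(545,1032)),('wrist',(-.068,.035,.0027),W(448,730)),('wrist',(-.068,-.035,.0027),W(231,732)),
('wrist',(-.244,-.035,.024),W(227,80)),('wrist',(-.244,-.045,.024),W(195,80))]
wt=np.array([1 if n!='wrist' else .7 for n,_,_ in obs])[:,None]
f=lambda p:(wt*np.array([(proj(n,p[:3]+frame(p[3])@np.array(l),cs[n])-o)[0] for n,l,o in obs])).ravel()
r=least_squares(f,[.55,-.2,.06,-np.pi/2],loss='soft_l1'); print(r.x, r.x[3]+np.pi/2); print(f(r.x).reshape(-1,2)/wt)
p=r.x; F=frame(p[3])
print('lip',p[:3]+F@[-.239,0,.013],'lowcheese',p[:3]+F@[-.186,0,.048],'final',p[:3]+F@[-.0495,0,.048])
def un(n,uv,z): return least_squares(lambda a:(proj(n,[a[0],a[1],z],cs[n])-uv)[0],[.5,-.1]).x
g=lambda q:np.concatenate([(proj('top',q,cs['top'])-T(387,283))[0],(proj('scene',q,cs['scene'])-S(422,278))[0],(proj('wrist',q,cw)-W(163,608))[0]])
q=least_squares(g,[.5,-.1,.08]); print('pivot top',q.x,q.fun,'local',F.T@(q.x-p[:3]))
for n,uv in (('top',T(157,325)),('wrist',W(76,178))):
    t=un(n,uv,.092); dd=t-q.x[:2]; a=np.arctan2(dd[1],dd[0]); print('tip',t,np.linalg.norm(dd),'keeper ang',p[3]+np.pi/2-a+0, a)
# cheese silhouette check
L=[]
for yy in np.linspace(-.03,.03,5):
  for th in np.linspace(0,2*np.pi,60): L.append(p[:3]+F@[-.186+.048*np.cos(th),yy,.048+.048*np.sin(th)])
u=proj('wrist',L,cw); print('cheese pred rows',u[:,1].min(),u[:,1].max(),'cols',u[:,0].min(),u[:,0].max(),'seen rows',18/4,440/4,'cols',290+250/4,290+550/4)
np.save('fit.npy',np.r_[p,q.x])
E
python3 fit2.py
```

```text
[ 0.5601 -0.1889  0.0645 -1.6053] -0.03450857616573311
[[-1.5889 -0.367 ]
 [-1.8003 -0.514 ]
 [ 0.6145 -0.5575]
 [ 0.1161  0.5022]
 [-1.0188  0.3958]
 [-1.2928  1.6354]
 [-0.7459 -0.3604]
 [-0.5773 -0.8165]
 [-0.3152 -0.7886]
 [ 1.3109 -0.6258]
 [-0.8317 -0.8358]
 [-2.4083 -0.7401]
 [ 1.9092 -0.4767]
 [ 0.2865  0.4584]
 [-1.9824  0.3464]
 [ 1.2658  1.1267]
 [-0.1487  1.206 ]]
lip [0.5683 0.0498 0.0483] lowcheese [0.5666 0.0015 0.0895] final [ 0.5619 -0.1339  0.1061]
pivot top [ 0.5098 -0.0747  0.1005] [-0.4983  0.1507  0.182   0.0337  0.0946  0.125 ] local [-0.1072 -0.0542  0.0494]
tip [0.4933 0.0268] 0.10279701701371471 keeper ang -1.7666093744881906 1.7321007983224574
tip [0.4922 0.0304] 0.10654825449075314 keeper ang -1.7708287652345849 1.7363201890688518
cheese pred rows 17.117937656594137 121.86847539953989 cols 350.01013236501035 429.6482858247747 seen rows 4.5 110.0 cols 352.5 427.5
```

{"name": "apply_moves", "arguments": {
  "motion": [
    {"offset": [4.15,1.15,0],"twist": [0,0,0],"gripper": 0},
    {"offset": [4.15,1.15,0],"twist": [0,0,0],"gripper": 0},
    {"offset": [4.15,1.15,0],"twist": [0,0,0],"gripper": 0},
    {"offset": [4.15,1.15,0],"twist": [0,0,0],"gripper": 0},
    {"offset": [4.15,1.15,0],"twist": [0,0,0],"gripper": 0},
    {"offset": [0,0,4],"twist": [0,0,0],"gripper": 0},
    {"offset": [0,0,4],"twist": [0,0,0],"gripper": 0},
    {"offset": [0,0,2],"twist": [0,0,0],"gripper": 0}
  ]
}}

```text
clock: 3.0
ee_pos: [0.5681, 0.0971, 0.167]
ee_rot: [-0.002, 0.723, 0.691, -0.002]
ft_force: [-0.2, -0.3, -0.6]
grip_width: 0.001
```

```bash
python3 -c "
from h import *
s,M=state()
im=arm.snapshot('wrist'); cv2.imwrite('pics/wrist2.png',im[:,:,::-1])
im=arm.snapshot('top'); cv2.imwrite('pics/top2.png',im[100:260,220:480,::-1].repeat(3,0).repeat(3,1))
togo([.5695,.10,.0757])"
```

```text
t 3.0 pos [0.5681 0.0971 0.167 ] xyaw 1.5261470278083245 tz [-0.0053 -0.0009 -1.    ] F [-0.1865 -0.2774 -0.575 ] g 0.001434472949254773 q [ 0.0806  0.1105  1.6281 -0.0004  1.4083  0.1253]
t 3.1 pos [0.5673 0.0968 0.1667] xyaw 1.5256091164438934 tz [-0.0078 -0.001  -1.    ] F [-1.4357  0.5666  0.6197] g 0.0020596506901183163 q [ 0.0802  0.1109  1.6282 -0.0004  1.4104  0.1255]
offset cm [0.3379 0.2741 9.1006]
```

View pics/wrist2.png

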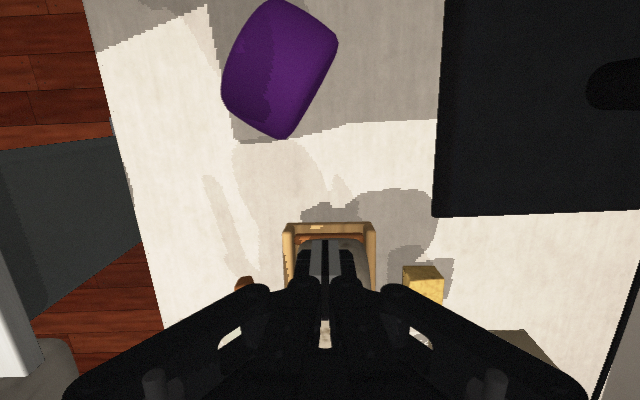

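View pics/top2.png

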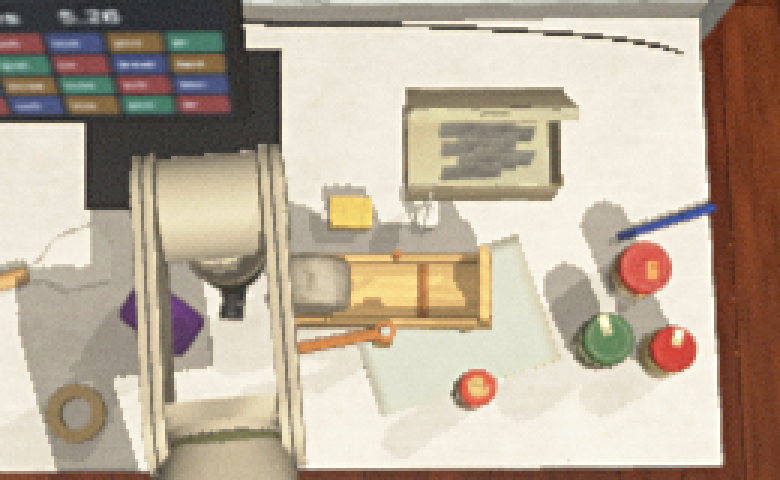

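{"name": "apply_moves", "arguments": {
  "motion": [
    {"offset": [0.1,0.3,3],"twist": [0,0,0],"gripper": 0},
    {"offset": [0,0,3],"twist": [0,0,0],"gripper": 0},
    {"offset": [0,0,2],"twist": [0,0,0],"gripper": 0},
    {"offset": [0,0,1],"twist": [0,0,0],"gripper": 0},
    {"offset": [0,0,0],"twist": [0,0,0],"gripper": 0}
  ]
}}

```text
clock: 3.6
ee_pos: [0.573, 0.0987, 0.0812]
ee_rot: [-0.0, 0.723, 0.691, -0.0]
ft_force: [-0.8, 0.0, 0.6]
grip_width: 0.001
```

```bash
python3 -c "
from h import *
s,M=state()
p=np.load('fit.npy'); F=frame(p[3]); print('local',F.T@(s['ee_pos']-p[:3])); print('slope dir tool',M.T@F[:,0])
im=arm.snapshot('scene'); cv2.imwrite('pics/scene3.png',cv2.resize(im[120:240,260:400,::-1],None,fx=5,fy=5,interpolation=cv2.INTER_CUBIC))
"
```

```text
t 3.6 pos [0.573  0.0987 0.0812] xyaw 1.5264253418346847 tz [-0.001  -0.0002 -1.    ] F [-0.8071  0.0273  0.5692] g 0.0013732656115146538 q [ 0.0825  0.2022  1.6909 -0.0001  1.2495  0.1269]
local [-0.2837  0.003   0.0516]
slope dir tool [-0.9925  0.0097 -0.1217]
```

View pics/scene3.png

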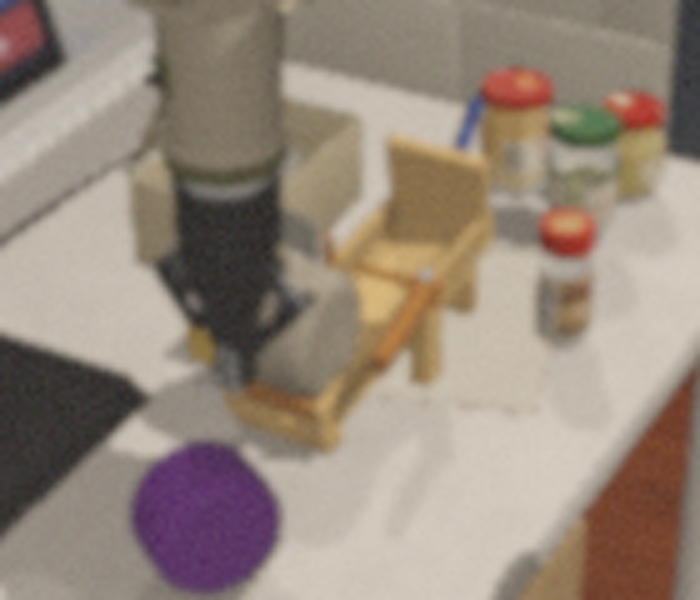

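{"name": "apply_moves", "arguments": {
  "motion": [
    {"offset": [-1.0,0,0.4],"twist": [0,0,0],"gripper": 0},
    {"offset": [-1.0,0,-0.12],"twist": [0,0,0],"gripper": 0},
    {"offset": [-0.8,0,-0.1],"twist": [0,0,0],"gripper": 0},
    {"offset": [-0.8,0,-0.1],"twist": [0,0,0],"gripper": 0},
    {"offset": [-0.8,0,-0.1],"twist": [0,0,0],"gripper": 0},
    {"offset": [-0.8,0,-0.1],"twist": [0,0,0],"gripper": 0}
  ]
}}

```text
clock: 4.25
ee_pos: [0.5709, 0.047, 0.0828]
ee_rot: [0.0, 0.722, 0.692, 0.0]
ft_force: [0.1, 1.1, 0.4]
grip_width: -0.002
```

```bash
cat > look.py <<'E'
import sys
from h import *
t=sys.argv[1]
s,M=state()
p=np.load('fit.npy'); F=frame(p[3]); print('local',F.T@(s['ee_pos']-p[:3]),'Flocal',F.T@s['ft_force'])
im=arm.snapshot('scene')[110:240,260:400,::-1]; im2=arm.snapshot('top')[150:250,290:430,::-1]
im=cv2.resize(im,None,fx=4,fy=4,interpolation=cv2.INTER_CUBIC)[:400];
im2=cv2.resize(im2,None,fx=4,fy=4,interpolation=cv2.INTER_CUBIC)
cv2.imwrite(f'pics/l{t}s.png',im);cv2.imwrite(f'pics/l{t}t.png',im2)
E
python3 look.py a
```

```text
t 4.25 pos [0.5709 0.047  0.0828] xyaw 1.5276072061542776 tz [ 0.0003  0.0001 -1.    ] F [0.0976 1.0525 0.3943] g -0.0018976315703607906 q [-0.0074  0.1772  1.716   0.0001  1.248   0.0357]
local [-0.2321  0.0027  0.0469] Flocal [-0.9994  0.0613  0.5199]
```

View pics/las.png

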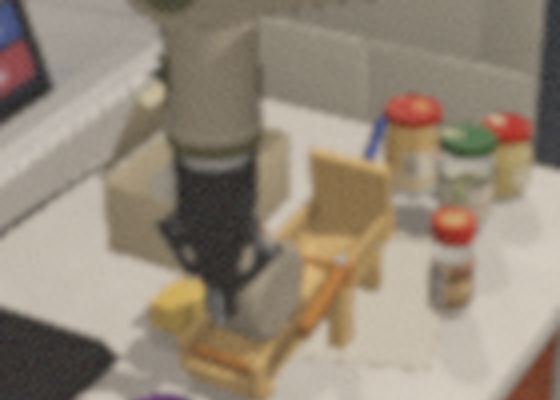

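View pics/lat.png

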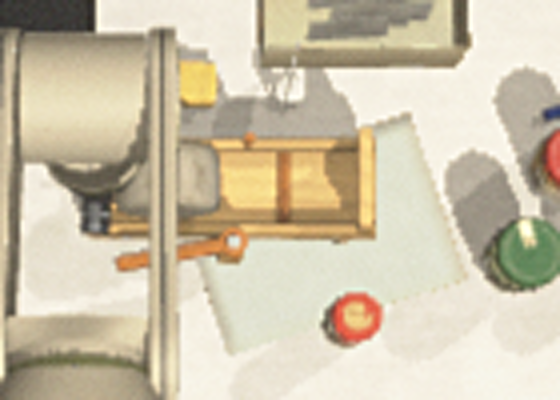

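{"name": "apply_moves", "arguments": {
  "motion": [
    {"offset": [-0.8,0,0.3],"twist": [0,0,0],"gripper": 0},
    {"offset": [-0.8,0,0.3],"twist": [0,0,0],"gripper": 0},
    {"offset": [-0.8,0,-0.1],"twist": [0,0,0],"gripper": 0},
    {"offset": [-0.8,0,-0.1],"twist": [0,0,0],"gripper": 0},
    {"offset": [-0.8,0,-0.1],"twist": [0,0,0],"gripper": 0},
    {"offset": [-0.8,0,-0.1],"twist": [0,0,0],"gripper": 0},
    {"offset": [-0.8,0,-0.1],"twist": [0,0,0],"gripper": 0},
    {"offset": [-0.8,0,-0.1],"twist": [0,0,0],"gripper": 0}
  ]
}}

```text
clock: 5.15
ee_pos: [0.5681, -0.0169, 0.0827]
ee_rot: [0.0, 0.722, 0.692, 0.0]
ft_force: [-0.5, 1.1, 0.8]
grip_width: -0.002
```

{"name": "apply_moves", "arguments": {
  "motion": [
    {"offset": [-0.8,0,-0.1],"twist": [0,0,0],"gripper": 0},
    {"offset": [-0.8,0,-0.1],"twist": [0,0,0],"gripper": 0},
    {"offset": [-0.8,0,-0.1],"twist": [0,0,0],"gripper": 0}
  ]
}}

```text
clock: 5.45
ee_pos: [0.567, -0.0409, 0.0856]
ee_rot: [0.0, 0.722, 0.692, 0.0]
ft_force: [0.6, 1.0, -0.3]
grip_width: 0.002
```

```bash
python3 look.py b
```

```text
t 5.45 pos [ 0.567  -0.0409  0.0856] xyaw 1.527796990832047 tz [ 0.  0. -1.] F [ 0.5561  1.0219 -0.3366] g 0.0017178091495502886 q [-0.1621  0.1632  1.7264  0.      1.2521 -0.1191]
local [-0.1445  0.0019  0.039 ] Flocal [-1.0737  0.5205 -0.2073]
```

View pics/lbs.png

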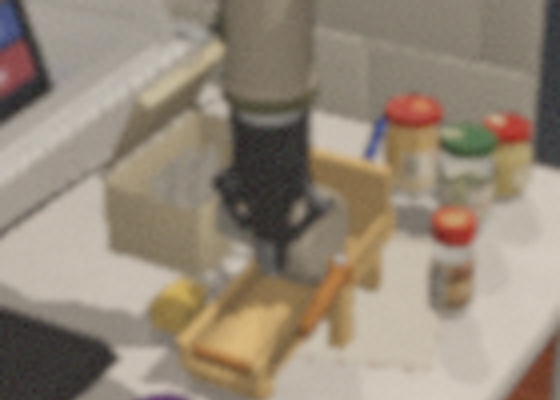

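View pics/lbt.png

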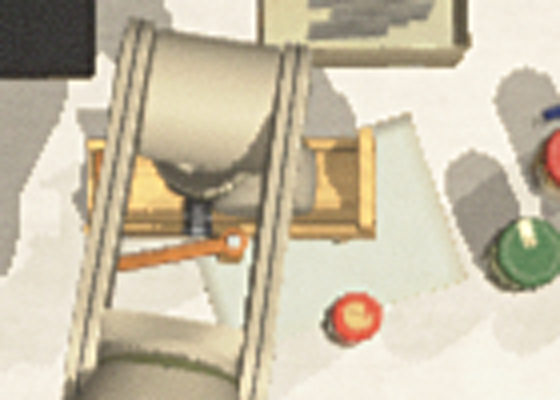

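{"name": "apply_moves", "arguments": {
  "motion": [
    {"offset": [-0.6,0,-0.07],"twist": [0,0,0],"gripper": 0},
    {"offset": [-0.6,0,-0.07],"twist": [0,0,0],"gripper": 0},
    {"offset": [-0.6,0,-0.07],"twist": [0,0,0],"gripper": 0},
    {"offset": [-0.5,0,-0.06],"twist": [0,0,0],"gripper": 0}
  ]
}}

```text
clock: 5.95
ee_pos: [0.566, -0.0639, 0.0882]
ee_rot: [0.0, 0.722, 0.692, -0.0]
ft_force: [-0.0, 0.0, 0.9]
grip_width: 0.004
```

{"name": "apply_moves", "arguments": {
  "motion": [
    {"offset": [-0.4,0,-0.05],"twist": [0,0,0],"gripper": 0},
    {"offset": [-0.4,0,-0.05],"twist": [0,0,0],"gripper": 0}
  ]
}}

```text
clock: 6.15
ee_pos: [0.5656, -0.0717, 0.0892]
ee_rot: [0.0, 0.722, 0.692, -0.0]
ft_force: [-0.1, -0.7, -0.2]
grip_width: 0.002
```

```bash
python3 look.py c
```

```text
t 6.15 pos [ 0.5656 -0.0717  0.0892] xyaw 1.527556955788652 tz [-0.0002 -0.0002 -1.    ] F [-0.1196 -0.7176 -0.1755] g 0.0017908905614574969 q [-0.2159  0.1635  1.719  -0.0002  1.2593 -0.1726]
local [-0.1134  0.0015  0.0387] Flocal [ 0.6946 -0.0948 -0.2621]
```

View pics/lct.png

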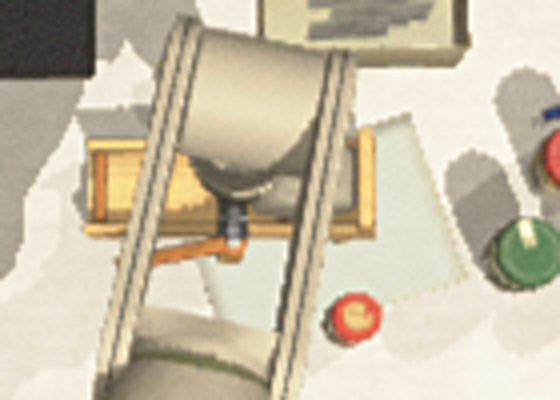

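{"name": "apply_moves", "arguments": {
  "motion": [
    {"offset": [-0.3,0,-0.04],"twist": [0,0,0],"gripper": 0},
    {"offset": [-0.2,0,-0.02],"twist": [0,0,0],"gripper": 0},
    {"offset": [0,0,0],"twist": [0,0,0],"gripper": 0}
  ]
}}

```text
clock: 6.55
ee_pos: [0.5655, -0.0763, 0.0898]
ee_rot: [-0.0, 0.722, 0.692, -0.0]
ft_force: [-0.5, -0.1, -0.1]
grip_width: -0.001
```

```bash
python3 look.py d
```

```text
t 6.55 pos [ 0.5655 -0.0763  0.0898] xyaw 1.5276582933197511 tz [-0.0001  0.     -1.    ] F [-0.4689 -0.0986 -0.072 ] g -0.0011446391962592044 q [-0.224   0.1638  1.7173  0.      1.2605 -0.1809]
local [-0.1088  0.0016  0.0388] Flocal [ 0.1051 -0.4652 -0.0854]
```

View pics/ldt.png

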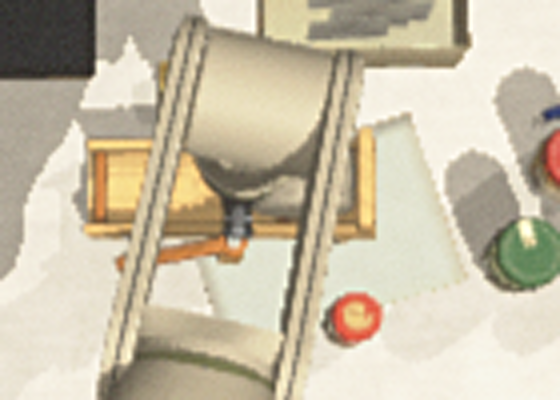

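View pics/lds.png

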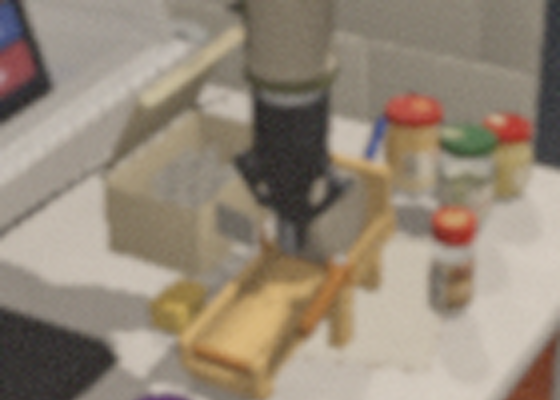

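{"name": "apply_moves", "arguments": {
  "motion": [
    {"offset": [0.3,0,0.04],"twist": [0,0,0],"gripper": 0},
    {"offset": [0.4,0,0.05],"twist": [0,0,0],"gripper": 0},
    {"offset": [0.4,0,0.05],"twist": [0,0,0],"gripper": 0},
    {"offset": [0,0,0],"twist": [0,0,0],"gripper": 0}
  ]
}}

```text
clock: 7.05
ee_pos: [0.5659, -0.0644, 0.0883]
ee_rot: [-0.0, 0.722, 0.692, -0.0]
ft_force: [0.4, 0.4, 0.5]
grip_width: 0.002
```

```bash
python3 look.py e
```

```text
t 7.05 pos [ 0.5659 -0.0644  0.0883] xyaw 1.528513793969882 tz [-0.0002  0.0002 -1.    ] F [0.4214 0.4018 0.5419] g 0.0016711101818144998 q [-0.2034  0.1631  1.7212  0.0002  1.2576 -0.1612]
local [-0.1208  0.0016  0.0387] Flocal [-0.3469  0.4073  0.5885]
```

View pics/let.png

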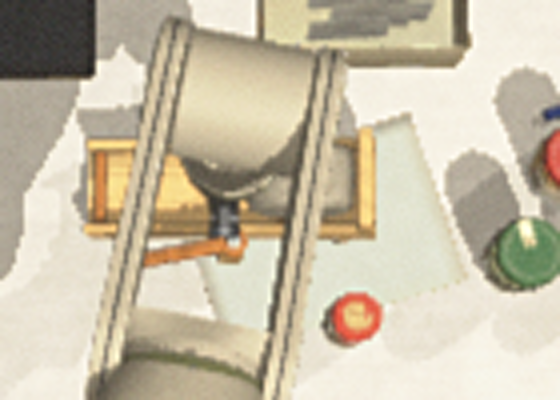

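View pics/les.png

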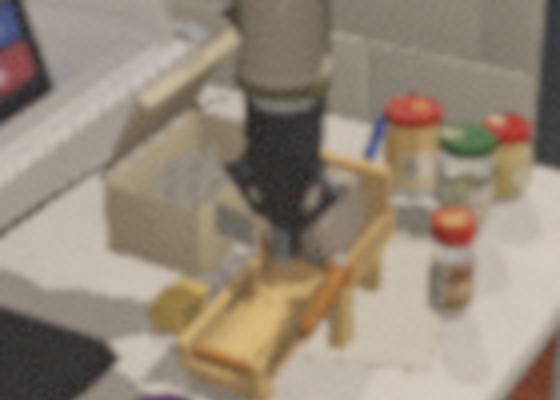

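{"name": "apply_moves", "arguments": {
  "motion": [
    {"offset": [1.5,0,0],"twist": [0,0,0],"gripper": 0},
    {"offset": [1.5,0,-1],"twist": [0,0,0],"gripper": 0},
    {"offset": [1,0,-4],"twist": [0,0,0],"gripper": 0},
    {"offset": [1,0,-4],"twist": [0,0,0],"gripper": 0},
    {"offset": [0,-4,0],"twist": [0,0,0],"gripper": 0},
    {"offset": [0,-4,0],"twist": [0,0,0],"gripper": 0},
    {"offset": [0,-2,0],"twist": [0,0,0],"gripper": 0},
    {"offset": [0,0,0],"twist": [0,0,0],"gripper": 0}
  ]
}}

```text
clock: 7.95
ee_pos: [0.4665, -0.0096, 0.1791]
ee_rot: [0.0, 0.722, 0.692, 0.0]
ft_force: [0.0, 0.7, -0.3]
grip_width: -0.0
```

```bash
python3 - <<'E'
from h import *
s,M=state(); np.savez('w4.npz',M=M,p=s['ee_pos'])
im=arm.snapshot('wrist'); cv2.imwrite('pics/wrist4.png',im[:,:,::-1])
f=np.load('fit.npy'); piv=f[4:6]; off=f[3]+np.pi/2
prev=None
for phi,extra in [(1.77,.012),(1.77,0),(1.6,0),(1.4,0),(1.2,0),(1.,0),(.8,0),(.6,0),(.4,0),(.2,0),(0,0),(-.04,0)]:
    a=off+phi; b=np.array([np.cos(a),np.sin(a)]); n=np.array([-b[1],b[0]])
    h=.015*abs(n[0])+.011*abs(n[1])
    P=np.r_[piv+.068*b+n*(.007+h+extra),.085]
    d=100*M.T@(P-(s['ee_pos'] if prev is None else prev)); prev=P
    print(phi,P,d)
E
python3 look.py f
```

```text
t 7.95 pos [ 0.4665 -0.0096  0.1791] xyaw 1.5287475011388076 tz [ 0.0004  0.0002 -1.    ] F [ 0.0043  0.6567 -0.3107] g -0.00024203753129124682 q [-0.1307 -0.2089  1.9141  0.0003  1.436  -0.0887]
1.77 [ 0.4635 -0.0134  0.085 ] [-0.3945 -0.2826  9.414 ]
1.77 [ 0.4753 -0.0114  0.085 ] [0.2463 1.1744 0.0005]
1.6 [ 0.4881 -0.0065  0.085 ] [0.5436 1.2515 0.0006]
1.4 [ 0.5002 -0.0032  0.085 ] [0.3841 1.1984 0.0005]
1.2 [ 0.5135 -0.0023  0.085 ] [0.1504 1.3236 0.0005]
1.0 [ 0.5274 -0.0042  0.085 ] [-0.1328  1.3989  0.0005]
0.8 [ 0.5413 -0.0093  0.085 ] [-0.4519  1.404   0.0004]
0.6 [ 0.5542 -0.0177  0.085 ] [-0.7853  1.3238  0.0003]
0.4 [ 0.5652 -0.0292  0.085 ] [-1.1057  1.1514  0.0002]
0.2 [ 0.5735 -0.0434  0.085 ] [-1.3836  0.8894  0.    ]
0 [ 0.5784 -0.0585  0.085 ] [-1.4873  0.5505 -0.0001]
-0.04 [ 0.579  -0.0607  0.085 ] [-0.2154  0.0725 -0.    ]
t 8.0 pos [ 0.4679 -0.0099  0.1794] xyaw 1.5285954149499537 tz [ 0.0018  0.     -1.    ] F [ 0.1901  0.2047 -0.1095] g 0.0011227185428316683 q [-0.1309 -0.2064  1.9115  0.0003  1.4348 -0.0888]
local [-0.1604 -0.0983  0.1355] Flocal [-0.2229  0.1829 -0.083 ]
```

View pics/lft.png

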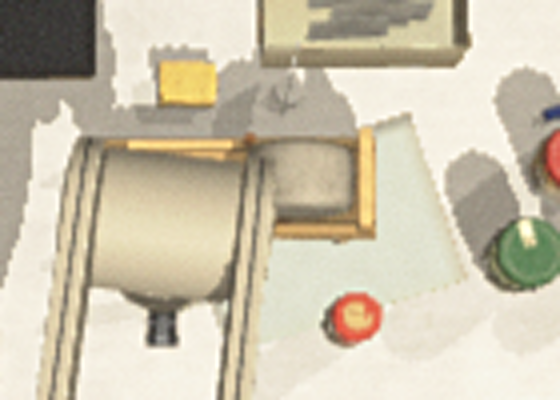

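View pics/wrist4.png

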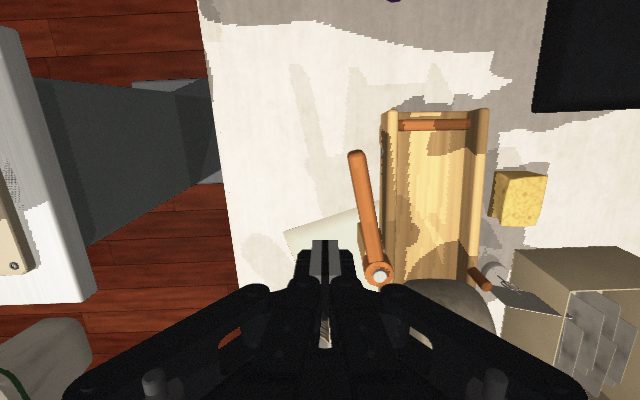

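{"name": "apply_moves", "arguments": {
  "motion": [
    {"offset": [-0.3,-0.5,3],"twist": [0,0,0],"gripper": 0},
    {"offset": [0,0,3],"twist": [0,0,0],"gripper": 0},
    {"offset": [0,0,2],"twist": [0,0,0],"gripper": 0},
    {"offset": [0,0,1.4],"twist": [0,0,0],"gripper": 0},
    {"offset": [0,0,0],"twist": [0,0,0],"gripper": 0}
  ]
}}

```text
clock: 8.6
ee_pos: [0.4621, -0.0134, 0.0824]
ee_rot: [-0.002, 0.722, 0.692, -0.001]
ft_force: [-0.7, 0.3, 0.5]
grip_width: 0.001
```

{"name": "apply_moves", "arguments": {
  "motion": [
    {"offset": [0.25,1.2,0],"twist": [0,0,0],"gripper": 0},
    {"offset": [0.5,1.2,0],"twist": [0,0,0],"gripper": 0},
    {"offset": [0.4,1.2,0],"twist": [0,0,0],"gripper": 0},
    {"offset": [0.15,1.3,0],"twist": [0,0,0],"gripper": 0}
  ]
}}

```text
clock: 9.0
ee_pos: [0.5143, -0.0026, 0.086]
ee_rot: [0.001, 0.722, 0.692, 0.001]
ft_force: [-0.7, -0.3, 0.6]
grip_width: -0.001
```

```bash
python3 look.py g; python3 -c "
from h import *
im=arm.snapshot('wrist'); cv2.imwrite('pics/wrist5.png',im[:,:,::-1])"
```

```text
t 9.0 pos [ 0.5143 -0.0026  0.086 ] xyaw 1.5280017178755874 tz [ 0.0017 -0.0003 -1.    ] F [-0.6618 -0.3242  0.6137] g -0.0006247221625953468 q [-0.1048  0.0188  1.8795 -0.0001  1.2416 -0.062 ]
local [-0.1806 -0.0522  0.0438] Flocal [ 0.4191 -0.6503  0.5669]
```

View pics/lgs.png

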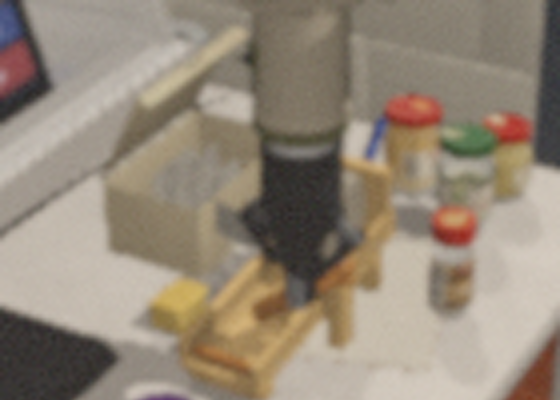

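View pics/wrist5.png

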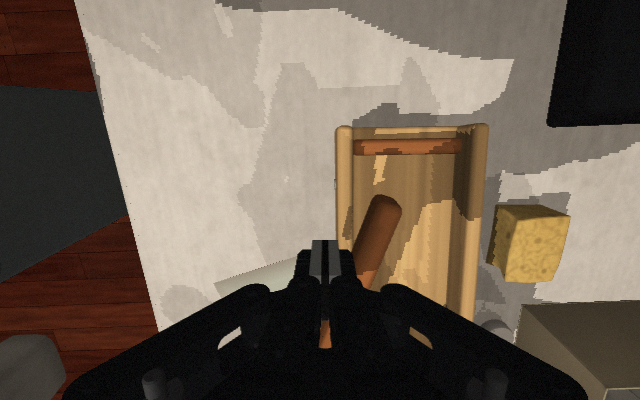

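Keeper is turning (bar tip at ~(385,205) in the wrist view, over the chute). Continue the arc.

{"name": "apply_moves", "arguments": {
  "motion": [
    {"offset": [-0.1,1.4,0],"twist": [0,0,0],"gripper": 0},
    {"offset": [-0.45,1.4,0],"twist": [0,0,0],"gripper": 0},
    {"offset": [-0.8,1.3,0],"twist": [0,0,0],"gripper": 0},
    {"offset": [-1.1,1.1,0],"twist": [0,0,0],"gripper": 0},
    {"offset": [-1.0,0.7,0],"twist": [0,0,0],"gripper": 0}
  ]
}}

```text
clock: 9.65
ee_pos: [0.5704, -0.0402, 0.0849]
ee_rot: [-0.0, 0.722, 0.692, 0.0]
ft_force: [-1.1, 2.1, 0.2]
grip_width: -0.0
```

```bash
python3 look.py h; python3 -c "
from h import *
im=arm.snapshot('wrist'); cv2.imwrite('pics/wrist6.png',im[:,:,::-1])"
```

```text
t 9.65 pos [ 0.5704 -0.0402  0.0849] xyaw 1.5279639646028458 tz [ 0.0001  0.0001 -1.    ] F [-1.106   2.0801  0.187 ] g -0.000444315370147933 q [-0.1602  0.1723  1.7174  0.0001  1.2518 -0.1174]
local [-0.1453  0.0052  0.0384] Flocal [-2.0027 -1.1771  0.4343]
```

View pics/lhs.png

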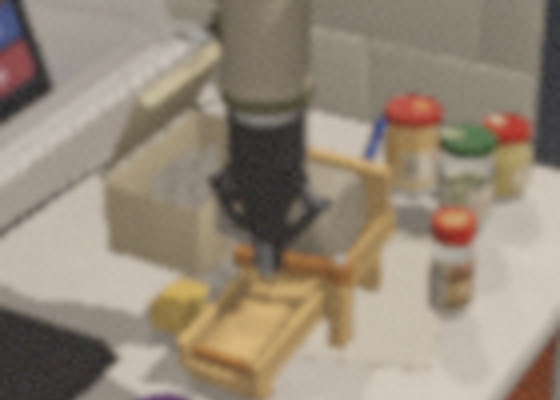

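View pics/wrist6.png

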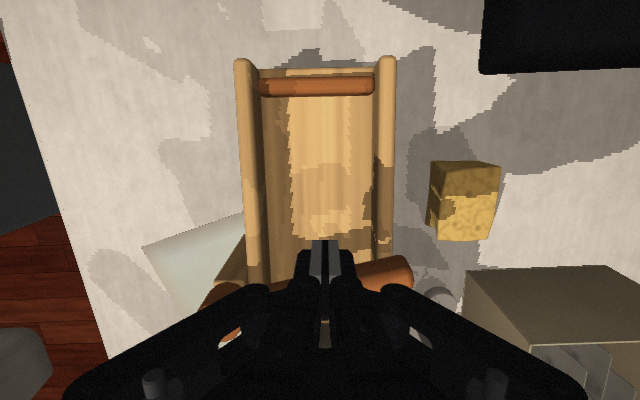

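{"name": "apply_moves", "arguments": {
  "motion": [
    {"offset": [-0.6,0.25,0],"twist": [0,0,0],"gripper": 0},
    {"offset": [-0.5,0.2,0],"twist": [0,0,0],"gripper": 0},
    {"offset": [-0.3,0.1,0],"twist": [0,0,0],"gripper": 0},
    {"offset": [0,0,0],"twist": [0,0,0],"gripper": 0}
  ]
}}

```text
clock: 10.2
ee_pos: [0.575, -0.0545, 0.0845]
ee_rot: [0.0, 0.722, 0.692, 0.0]
ft_force: [0.0, -0.3, 0.3]
grip_width: -0.0
```

```bash
python3 look.py i; python3 -c "
from h import *
im=arm.snapshot('wrist'); cv2.imwrite('pics/wrist7.png',im[:,:,::-1])"
```

```text
t 10.2 pos [ 0.575  -0.0545  0.0845] xyaw 1.527412534268665 tz [ 0.0002 -0.0002 -1.    ] F [ 0.0068 -0.3499  0.2917] g -0.00028991685930286945 q [-0.1831  0.1876  1.701  -0.0001  1.2528 -0.1397]
local [-0.1314  0.0103  0.0362] Flocal [0.3824 0.0189 0.247 ]
```

View pics/lis.png

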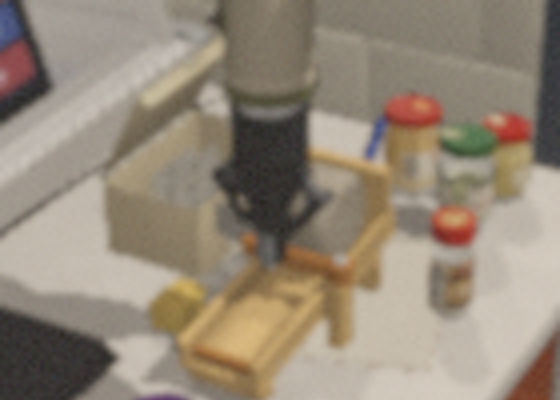

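View pics/wrist7.png

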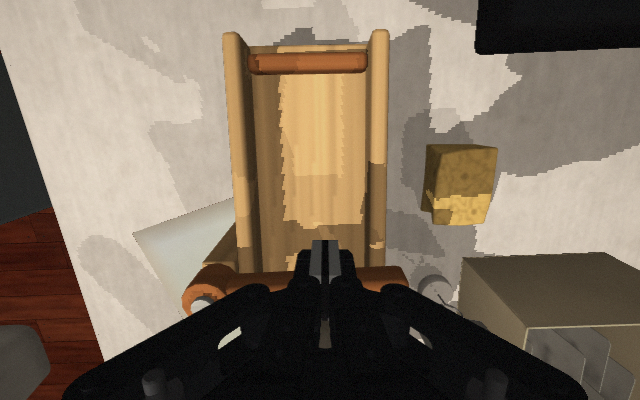

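{"name": "apply_moves", "arguments": {
  "motion": [
    {"offset": [-0.2,0,0],"twist": [0,0,0],"gripper": 0},
    {"offset": [-0.2,0,0],"twist": [0,0,0],"gripper": 0},
    {"offset": [0,0,0],"twist": [0,0,0],"gripper": 0}
  ]
}}

```text
clock: 10.65
ee_pos: [0.5749, -0.0577, 0.0844]
ee_rot: [-0.0, 0.722, 0.692, 0.0]
ft_force: [1.3, 2.8, -0.1]
grip_width: -0.001
```

{"name": "apply_moves", "arguments": {
  "motion": [
    {"offset": [-0.15,0,0],"twist": [0,0,0],"gripper": 0},
    {"offset": [0,0,0],"twist": [0,0,0],"gripper": 0}
  ]
}}

```text
clock: 10.85
ee_pos: [0.5749, -0.0579, 0.0845]
ee_rot: [-0.001, 0.722, 0.692, 0.001]
ft_force: [2.0, 9.3, 1.0]
grip_width: -0.003
```

Force rose to 9 N with no travel: hard stop reached. Back off, lift, and look.

{"name": "apply_moves", "arguments": {
  "motion": [
    {"offset": [0.5,0,0],"twist": [0,0,0],"gripper": 0},
    {"offset": [1.5,0,0],"twist": [0,0,0],"gripper": 0},
    {"offset": [1.5,0,-2],"twist": [0,0,0],"gripper": 0},
    {"offset": [1,0,-4],"twist": [0,0,0],"gripper": 0},
    {"offset": [1,0,-4],"twist": [0,0,0],"gripper": 0},
    {"offset": [0,-3,-4],"twist": [0,0,0],"gripper": 0},
    {"offset": [-2,-4,-2],"twist": [0,0,0],"gripper": 0},
    {"offset": [-3,-3,0],"twist": [0,0,0],"gripper": 0}
  ]
}}

```text
clock: 11.65
ee_pos: [0.4756, -0.0493, 0.2487]
ee_rot: [0.003, 0.721, 0.693, 0.002]
ft_force: [1.1, -0.8, -0.8]
grip_width: 0.001
```

{"name": "apply_moves", "arguments": {
  "motion": [
    {"offset": [-4,-2,0],"twist": [0,0,0],"gripper": 0},
    {"offset": [-4,0,0],"twist": [0,0,0],"gripper": 0},
    {"offset": [-3,0,0],"twist": [0,0,0],"gripper": 0},
    {"offset": [0,0,0],"twist": [0,0,0],"gripper": 0},
    {"offset": [0,0,0],"twist": [0,0,0],"gripper": 0}
  ]
}}

```text
clock: 12.15
ee_pos: [0.4502, -0.1592, 0.2443]
ee_rot: [-0.0, 0.723, 0.691, -0.0]
ft_force: [0.6, 0.4, 0.1]
grip_width: 0.0
```

```bash
python3 look.py j
python3 - <<'E'
from h import *
s,M=state()
im=arm.snapshot('wrist'); cv2.imwrite('pics/wrist8.png',im[:,:,::-1])
np.savez('w8.npz',M=M,p=s['ee_pos'])
f=np.load('fit.npy');F=frame(f[3]);cw=arm.get_calibration('wrist'); A=np.eye(4);A[:3,:3]=M;A[:3,3]=s['ee_pos']
cw['extrinsics']=np.linalg.inv(A@np.array(cw['mount']))
L=[f[:3]+F@[-.0495+.048*np.cos(t),y,.048+.048*np.sin(t)] for y in (-.03,.03) for t in np.linspace(0,6.28,60)]
u=proj('wrist',L,cw);print('pred cheese',u.min(0),u.max(0))
b=F[:,1]
print('pred pivot/tip top',proj('wrist',[f[4:7],f[4:7]+.108*b],cw))
E
```

```text
t 12.15 pos [ 0.4502 -0.1592  0.2443] xyaw 1.5261714616800017 tz [-0.0003  0.0002 -1.    ] F [0.5508 0.3656 0.1091] g 0.0002805700355047912 q [-0.4475 -0.2115  1.7973  0.0001  1.5562 -0.4028]
local [-0.0037 -0.1108  0.1816] Flocal [-0.3683  0.5379  0.1552]
t 12.25 pos [ 0.4505 -0.1583  0.2443] xyaw 1.5284119864412393 tz [-0.0002  0.0003 -1.    ] F [0.0022 0.0084 0.1006] g 0.0021843516951372526 q [-0.4456 -0.2117  1.7975  0.0002  1.5562 -0.4032]
pred cheese [397.6886 104.7517] [502.8748 208.1987]
pred pivot/tip top [[386.644   94.9235]
 [504.5057  93.7092]]
```

View pics/wrist8.png

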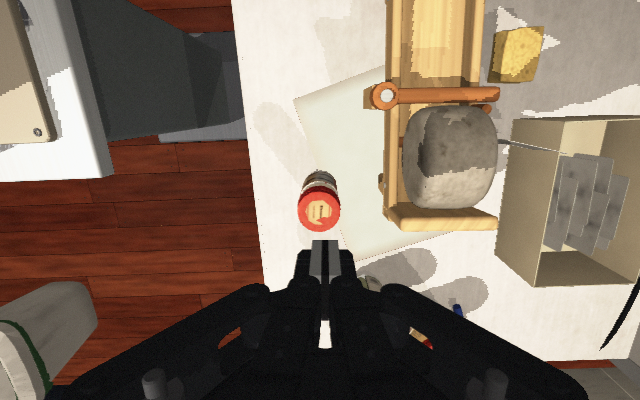

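View pics/ljt.png

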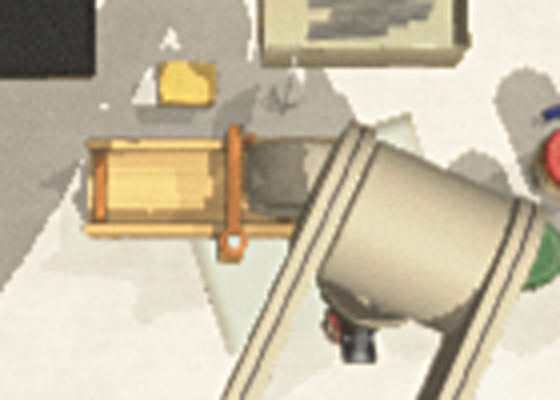

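View pics/ljs.png

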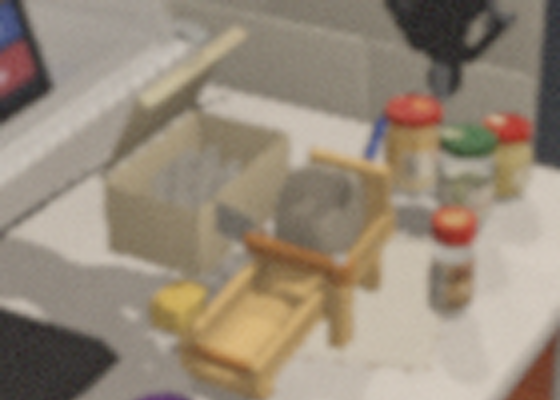

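```bash
python3 -c "
from workcell import arm
print(arm.finish_job())"
```

```text
the job is handed in; nothing more can be done
None
```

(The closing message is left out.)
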